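# Lower a paint bottle into a part-filled storage tin

## Robot

A 7-joint arm with a two-finger parallel gripper is mounted at the origin on the work surface; the furniture and walls round the work are solid. World frame = base frame: x ahead of the robot, y to its left, z up, the work surface at z = 0. Lengths are in m, angles in degrees, forces in N, time in s.
With the tool pointing down it reaches from about 0.4 to 0.875 m from the base axis. Payload 6.5 kg.
Tool frame: the origin (TCP) lies between the finger pads; the fingertips stand 11 mm ahead of it and the grasp point (between the pads) lies 8 mm behind it; z points along the fingers, y is the direction in which the jaws open and shut (so a half turn about z gives the same grasp; the last joint's range is limited). The gripper opens to 88 mm and grips with 3 to 60 N. Pads are 18 mm wide; open, the fingers measure 123 mm over their backs; the gripper's body (75 mm by 187 mm) begins 45 mm behind the grasp point.
Start: joints at [72.41, 30.733, -0.252, 88.115, 0.149, 61.152, -4.079], TCP at [0.155, -0.631, 0.25] pointing down, gripper open.
Joint ranges: [-154.64, 154.64], [-21.42, 123.67], [-72.66, 72.17], [13.99, 137.28], [-74.86, 254.86], [10.95, 109.41], [-158.01, 158.01]. Speed limits (degrees/s): [136.94, 136.94, 180, 180, 180, 180, 180].

## Interface

Orientations are given as a 3x3 rotation matrix whose columns are the frame's x, y, z axes.
In Python, from station import env, optics gives the robot as it stands. The module is installed in compiled form; this text tells all that it offers.
- The arm moves only by the shell command python3 -m handwheel 'ROWS' [OPENING] [FORCE]. ROWS is JSON, a list that holds one entry, the list of rows, each a list of 6 numbers: the shift along the world's x, y, z in mm, then the turn, a rotation vector about the world's x, y, z in rad. A call has 1 to 10 rows; each row is the pose to reach, as a shift and turn from the pose commanded when the call began; what a row does not reach only later rows make up. A row lasts 1/10 s, in which the tool goes at most 50 mm and 8.59 degrees, less where a joint would pass 70% of its speed; a pose out of reach is approached as far as the arm can. A call with a gripper value outside its range is refused whole. OPENING is the finger opening in mm, from 0 to 88.1, set as the call begins (- or left out, the last holds). The fingers move at their own pace and stop on an object; FORCE is the grip in N (left out, the last holds). Time passes only in rows, so rows that repeat a pose let the fingers close. It gives the time, the measured TCP pose, the force and the opening at its end, in the units of the state.
- env.get_obs(): the state, without advancing time (a new reading comes with each control period).
- optics.get_image(name): name is "scene" or "side" or "wrist"; returns the picture (400x640x3 uint8, red, green, blue); there is no depth.
- optics.calibration(name): a dict with "fx", "fy", "cx", "cy" (pixels), "camera_from_world" (4x4, takes a point from world to camera coordinates). Camera axes: x right, y up, looking along -z (the intrinsics and any distortion apply to the point x, -y, -z); pixel columns grow to the right and rows downward; lengths in m; the calibration is good to about 2 mm. A picture is of the moment at which its call begins: read the wrist's pose just before it. calibration takes no time and is no camera call; for the wrist camera it gives the pose at the moment of the call.
- env.finish_job(): hands the job in, once; it reports no verdict.
The state is a dict: "time": time; "joint_pos": joint angles; "qvel": joint speeds; "joint_torque": joint torques, N m; "eef_pos": TCP position; "orientation": TCP orientation; "contact_force": force on the tool from outside, world axes, zero at the start; "torque": the same for the moment, N m; "width": finger opening in m.
Only numpy, scipy, OpenCV 4.12 (cv2) and the standard library are available. Lean on these libraries where they do the work, as an engineer would, in place of code of your own. Each camera call takes 0.05 s, during which the arm holds its last target.

## Task

Put the craft-paint bottle that stands on its cap away in the taller of the two open metal tins. You cannot tell how far the tin is filled: lower the bottle in upright, same way up, until you feel it land on the filling, and only then let go, so that it is left standing there upright. Do not drop it in or press it in hard, and leave the ink bottle and the poster-paint bottle standing where they are.

Things in the scene. Friction and masses are not known exactly. Their poses are not given: they have to be found in the camera images.
- craft_bottle: The bottle to put away: a smooth purple standing bottle, 140 mm tall and the tallest of the three loose bottles, 47 mm across in its upper part (50 to 140 mm above its foot), standing on a paler cap about 41 mm across with a flat foot. 0.1 to 0.21 kg. Origin at the centre of its foot, z up along the bottle.
- tall_tin: The taller of two open round plain metal tins: 108 mm tall, 90 mm outside and 84 mm inside diameter, 3 mm wall, fixed to the table. Origin at the centre of its underside, z up. Inside it, flat and level, is a filling topped by a cork disc that spans the tin; the top of the cork lies anywhere from 32 to 80 mm above the underside of the tin, different every time and not reported. The cork gives about 1 mm for each 1.5 N pressed on it, up to 11 mm.
- tall_tin_rim (a point): Centre of the mouth of the taller tin, at the height of its rim, 108 mm above the table.
- low_tin: The lower tin, not to be used: the same metal and diameter, only 60 mm tall, fixed to the table. Origin at the centre of its underside.
- ink_bottle: Bystander: a dark ink bottle with a ribbed white cap, loose, 44 mm across and 92 mm tall. Origin at the centre of its foot, z up.
- poster_bottle: Bystander: a squeeze bottle of poster paint with a shoulder and a narrow white nozzle, loose, 53 mm across and 125 mm tall. Origin at the centre of its foot, z up.
Not all that is in view belongs to the job. Several things have the shape of the craft_bottle; the one meant has the colours described above.

How it is judged:
By the outcome, as a careful person would: the job done as asked, in the order asked, and still so for the second after the job is handed in, with the robot touching nothing.
It also fails if it takes over 45 s, if anything falls off the work surface, if the arm or the gripper's body presses on something with over 40 N, if the wrist force passes 120 N, or if a joint passes its speed limit or range.

## Working session

There is one attempt and no reset: what is moved stays moved. The work goes in short steps, Python scripts to look and compute and a shell command to move; the robot and the scene stay as the last step left them, time stands still between calls to the robot, and variables do not carry over. Pictures are saved under pics/ and viewed, and the job is handed in when it is done.

```bash
mkdir -p pics; python3 - <<'E'
from station import env, optics
import cv2
o=env.get_obs()
for k,v in o.items(): print(k,v)
for n in ["scene","side","wrist"]:
    c=optics.calibration(n); print(n,{k:(v.tolist() if hasattr(v,'tolist') else v) for k,v in c.items()})
    cv2.imwrite(f"pics/{n}0.png",optics.get_image(n)[:,:,::-1])
E
```

```text
time 0.0
joint_pos [72.40879119 30.77867788 -0.25231075 88.16844516  0.15011585 61.15047967
 -4.07985007]
qvel [ 0.01461319 -0.0317488  -0.07109967  0.0597419  -0.01553711  0.05753213
 -0.09475668]
joint_torque [ 7.32405297e-04 -5.70979607e+01  9.90763195e-01 -2.51598805e+01
 -5.62873471e-02  1.79715059e-02  1.31093088e-04]
eef_pos [ 0.1548509  -0.63069616  0.24884136]
orientation [[ 9.71130963e-01  2.38546305e-01 -5.58643946e-04]
 [ 2.38546906e-01 -9.71129652e-01  1.60376255e-03]
 [-1.59944069e-04 -1.69072626e-03 -9.99998558e-01]]
contact_force [0.88619458 0.34025923 0.24185739]
torque [-0.01247894 -0.01837569 -0.01127947]
width 0.08827909916435332
scene {'fx': 463.5446657946895, 'fy': 463.5446657946895, 'cx': 309.97109198582774, 'cy': 200.22864167336763, 'camera_from_world': [[0.14804909556067103, 0.9888864280138859, -0.013605064998175024, -0.08691968568157588], [-0.6878122163890755, 0.1128397387272243, 0.7170645356939074, 0.17612886434681072], [0.7106305793375449, -0.09680302605760334, 0.696873987071175, -1.5984568594830797], [0.0, 0.0, 0.0, 1.0]]}
side {'fx': 371.7596946347475, 'fy': 371.7596946347475, 'cx': 321.5096967885668, 'cy': 193.85522450837817, 'camera_from_world': [[0.27443383334938426, 0.9615311044444048, -0.01200026245903591, -0.12212020272361794], [-0.8087294710685822, 0.2375376687804349, 0.5380822414236398, 0.27060928338685986], [0.5202333262472658, -0.13796300625993793, 0.8428069145216042, -1.36680100657804], [0.0, 0.0, 0.0, 1.0]]}
wrist {'fx': 300.9211851053128, 'fy': 300.9211851053128, 'cx': 322.75675499736036, 'cy': 195.56373491676422, 'camera_from_world': [[0.23949841391144094, -0.970896078072718, -0.0011468726685531705, -0.6492057921852352], [0.9250453617139754, 0.22854646805537324, -0.3034099383851385, 0.04226181993076371], [0.2948416329241233, 0.07160528976568707, 0.9528594303317817, -0.39090336255216696], [0.0, 0.0, 0.0, 1.0]]}
```

View pics/scene0.png

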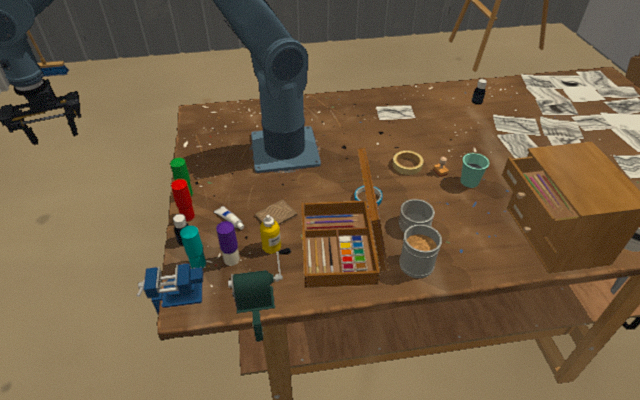

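View pics/side0.png

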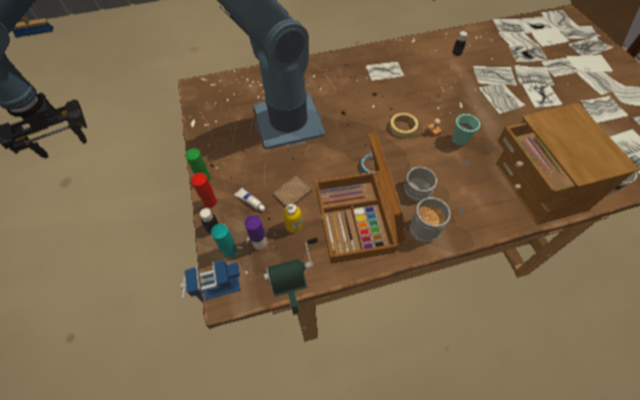

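View pics/wrist0.png

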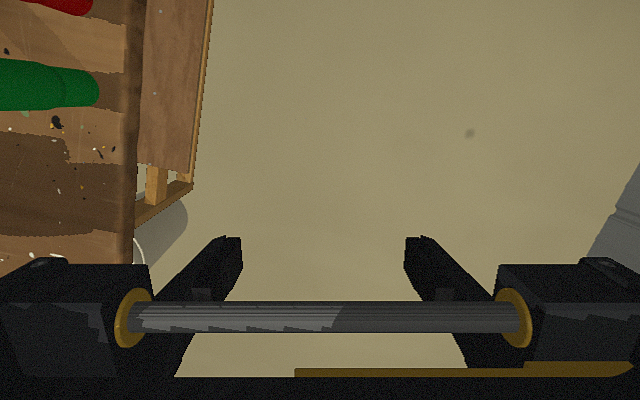

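```bash
cat > h.py <<'E'
import numpy as np, cv2
from station import env, optics
def ray(c,u,v):
    T=np.array(c["camera_from_world"]);R=T[:3,:3];t=T[:3,3]
    d=np.array([(u-c["cx"])/c["fx"],-(v-c["cy"])/c["fy"],-1.])
    return -R.T@t, R.T@d
def onz(c,u,v,z):
    o,d=ray(c,u,v); return o+d*(z-o[2])/d[2]
def proj(c,p):
    T=np.array(c["camera_from_world"]);q=T[:3,:3]@np.asarray(p)+T[:3,3]
    return np.array([c["cx"]-c["fx"]*q[0]/q[2], c["cy"]+c["fy"]*q[1]/q[2]])
E
python3 - <<'E'
import cv2,numpy as np
a=cv2.imread('pics/scene0.png');b=cv2.imread('pics/side0.png')
c=cv2.resize(a[150:300,150:300],None,fx=4,fy=4,interpolation=cv2.INTER_CUBIC)
cv2.imwrite('pics/c1.png',c)
d=cv2.resize(a[190:290,380:480],None,fx=4,fy=4,interpolation=cv2.INTER_CUBIC)
e=cv2.resize(b[155:255,380:480],None,fx=4,fy=4,interpolation=cv2.INTER_CUBIC)
cv2.imwrite('pics/c2.png',np.hstack([d,e]))
f=cv2.resize(b[140:290,180:330],None,fx=4,fy=4,interpolation=cv2.INTER_CUBIC)
cv2.imwrite('pics/c3.png',f)
E
```

```text
(no output)
```

View pics/c1.png

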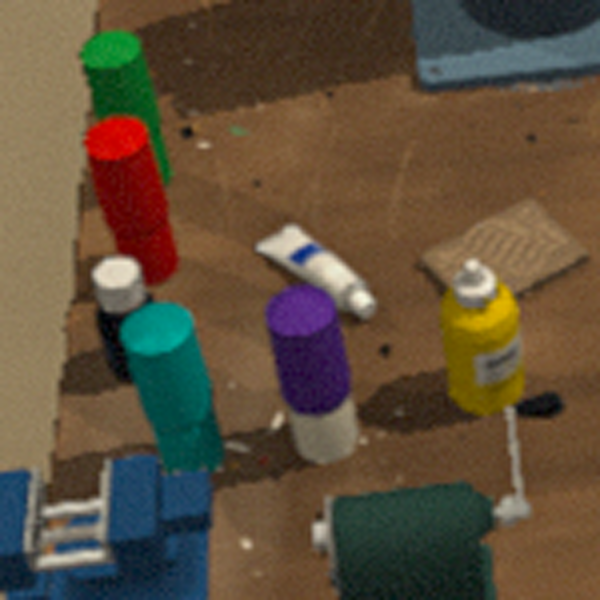

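View pics/c2.png

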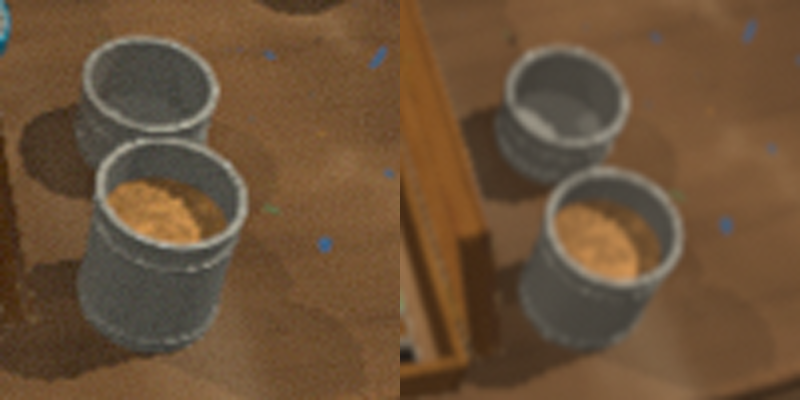

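View pics/c3.png

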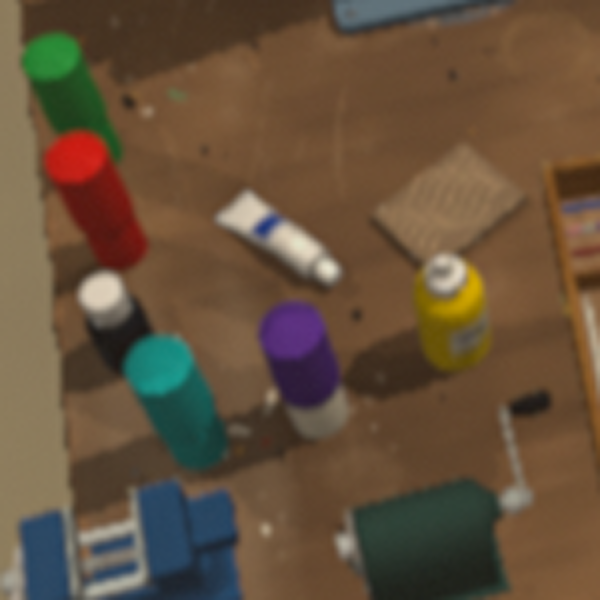

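```bash
python3 - <<'E'
from h import *
C={n:optics.calibration(n) for n in("scene","side")}
def two(name,a,b,z):
    print(name,"plane",onz(C['scene'],*a,z).round(4),onz(C['side'],*b,z).round(4))
    (o1,d1),(o2,d2)=ray(C['scene'],*a),ray(C['side'],*b)
    A=np.stack([d1,-d2],1);s=np.linalg.lstsq(A,o2-o1,rcond=None)[0]
    print("  tri",((o1+d1*s[0]+o2+d2*s[1])/2).round(4))
two("craft top",(226,228),(253.5,222.5),.14)
two("tin rim",(423,238.2),(433.5,211.5),.108)
two("ink top",(150+118/4,150+280/4),(180+101/4,140+293/4),.092)
two("poster top",(150+474/4,150+270/4),(180+446/4,140+266/4),.125)
two("teal top",(150+158/4,150+330/4),(180+160/4,140+364/4),.14)
two("low rim",(380+151/4,190+82/4),(380+166/4,155+90/4),.06)
two("red top",(150+121/4,150+138/4),(180+78/4,140+157/4),.14)
# box lid corners
for n,u,v in(("scene",362,150),("scene",375,205),("side",374,137),("side",398,210)):
    print(n,u,v,[onz(C[n],u,v,z).round(3) for z in(.1,.2)])
two("lid far",(362,150),(374,136),.2)
two("lid near",(381,240),(400,212),.2)
two("vise top",(150+140/4,150+465/4),(180+165/4,140+490/4),.06)
two("sharpener top",(150+440/4,150+490/4),(180+450/4,140+485/4),.06)
# outlines of purple
for n,pic in(("scene","pics/scene0.png"),("side","pics/side0.png")):
    im=cv2.imread(pic);h=cv2.cvtColor(im,cv2.COLOR_BGR2HSV)
    m=cv2.inRange(h,(125,90,40),(150,255,255))
    k,_,st,ce=cv2.connectedComponentsWithStats(m);i=1+np.argmax(st[1:,4]);print(n,st[i],ce[i])
    for z in(.05,.14):
        p=[proj(C[n],(x,y,z)) for x,y in [(.6,-.1)]]
E
```

```text
craft top plane [ 0.4707 -0.1909  0.14  ] [ 0.4652 -0.1906  0.14  ]
  tri [ 0.457  -0.1921  0.1257]
tin rim plane [0.5544 0.2918 0.108 ] [0.5528 0.2928 0.108 ]
  tri [0.5516 0.2937 0.1049]
ink top plane [ 0.3763 -0.319   0.092 ] [ 0.3698 -0.3198  0.092 ]
  tri [ 0.3577 -0.3237  0.0734]
poster top plane [ 0.4372 -0.0837  0.125 ] [ 0.4367 -0.082   0.125 ]
  tri [ 0.4369 -0.0828  0.1249]
teal top plane [ 0.4714 -0.28    0.14  ] [ 0.4654 -0.279   0.14  ]
  tri [ 0.4566 -0.2826  0.1244]
low rim plane [0.4146 0.3309 0.06  ] [0.4096 0.3322 0.06  ]
  tri [0.4027 0.3374 0.0476]
red top plane [ 0.2885 -0.3116  0.14  ] [ 0.2843 -0.3134  0.14  ]
  tri [ 0.2754 -0.3151  0.1287]
scene 362 150 [array([0.172, 0.226, 0.1  ]), array([0.296, 0.19 , 0.2  ])]
scene 375 205 [array([0.413, 0.206, 0.1  ]), array([0.51 , 0.172, 0.2  ])]
side 374 137 [array([0.245, 0.233, 0.1  ]), array([0.324, 0.192, 0.2  ])]
side 398 210 [array([0.517, 0.204, 0.1  ]), array([0.566, 0.166, 0.2  ])]
lid far plane [0.2962 0.1901 0.2   ] [0.3209 0.1933 0.2   ]
  tri [0.3658 0.1702 0.2563]
lid near plane [0.6195 0.1581 0.2   ] [0.573  0.1687 0.2   ]
  tri [0.5209 0.2027 0.0861]
vise top plane [ 0.5098 -0.3052  0.06  ] [ 0.5157 -0.3017  0.06  ]
  tri [ 0.5243 -0.2998  0.0778]
sharpener top plane [ 0.5591 -0.1201  0.06  ] [ 0.5661 -0.1154  0.06  ]
  tri [ 0.5758 -0.1176  0.0823]
scene [217 221  20  33 504] [226.68452381 236.63293651]
side [245 216  20  25 358] [254.40502793 227.76815642]
```

```bash
python3 -m handwheel '[[[15,20,5,0,0,0.1],[43,60,10,0,0,0.23],[73,103,15,0,0,0.37],[103,146,20,0,0,0.51],[133,189,25,0,0,0.65],[163,232,30,0,0,0.79],[193,275,30,0,0,0.93],[223,318,30,0,0,1.07],[253,360,30,0,0,1.20],[283,400,30,0,0,1.33]]]' 66 20; python3 -m handwheel '[[[10,10,0,0,0,0],[10,10,0,0,0,0],[10,10,0,0,0,0]]]'
python3 - <<'E'
from h import *
c=optics.calibration('wrist');np.save('pics/w1.npy',np.array(c['camera_from_world']))
o=env.get_obs();print(o['joint_pos'].round(1),o['orientation'].round(3))
print(ray(c,320,200))
cv2.imwrite("pics/wrist1.png",optics.get_image('wrist')[:,:,::-1])
for p in [(.468,-.191,.14),(.468,-.191,0)]: print(proj(c,p))
E
```

```text
time: 1.15
eef_pos: [0.4284, -0.2432, 0.2798]
orientation: [[-0.005, 1.0, -0.0], [1.0, 0.005, -0.0], [-0.0, -0.0, -1.0]]
contact_force: [0.6, -0.1, 0.5]
width: 0.0661
time: 1.45
eef_pos: [0.4371, -0.2359, 0.2795]
orientation: [[0.001, 1.0, -0.001], [1.0, -0.001, -0.0], [-0.0, -0.001, -1.0]]
contact_force: [-0.7, -1.0, 0.2]
width: 0.0661
[ 45.9  15.9 -27.  107.8   8.4  58.3  15.3] [[ 0.001  1.    -0.001]
 [ 1.    -0.001 -0.   ]
 [-0.    -0.001 -1.   ]]
(array([ 0.43737219, -0.15679011,  0.41502752]), array([-0.00938518, -0.3185332 , -0.94802414]))
[356.66246137 139.04503041]
[345.5412187  126.00427345]
```

View pics/wrist1.png

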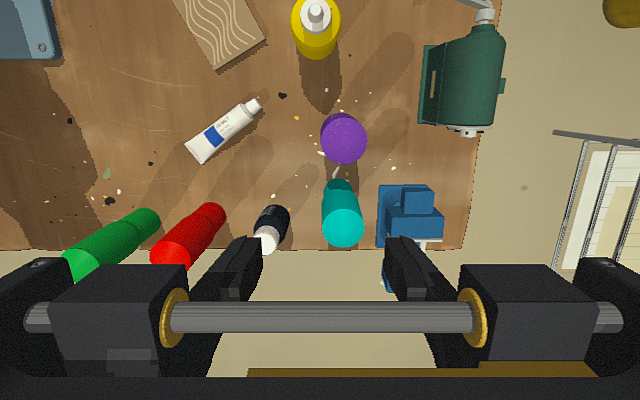

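```bash
python3 - <<'E'
from h import *
c=optics.calibration('wrist')
im=cv2.imread('pics/wrist1.png');h=cv2.cvtColor(im,cv2.COLOR_BGR2HSV)
m=cv2.inRange(h,(125,90,40),(150,255,255))
ct=max(cv2.findContours(m,cv2.RETR_EXTERNAL,cv2.CHAIN_APPROX_NONE)[0],key=cv2.contourArea)
print(cv2.boundingRect(ct),cv2.fitEllipse(ct),cv2.minEnclosingCircle(ct))
(u,v),_,_=cv2.fitEllipse(ct)
print(onz(c,u,v,.14),onz(c,u,v,.12))
m=cv2.inRange(h,(80,90,40),(95,255,255))
ct=max(cv2.findContours(m,cv2.RETR_EXTERNAL,cv2.CHAIN_APPROX_NONE)[0],key=cv2.contourArea)
print('teal',cv2.boundingRect(ct), onz(c,343,227,.14)); print('poster',onz(c,316,10,.125)); 
print('vise',onz(c,380,190,.08),onz(c,380,230,.08)); print('sharp',onz(c,420,80,.08),onz(c,450,130,.08))
cv2.imwrite('pics/w1c.png',cv2.resize(im[90:190,290:400],None,fx=5,fy=5))
E
```

```text
(321, 113, 46, 52) ((342.7735595703125, 138.4225616455078), (45.347023010253906, 51.203453063964844), 161.8595428466797) ((342.05902099609375, 138.17701721191406), 25.895919799804688)
[ 0.45510509 -0.19108577  0.14      ] [ 0.4564117 -0.1935376  0.12     ]
teal (322, 178, 43, 70) [ 0.45696064 -0.27811585  0.14      ]
poster [ 0.43144469 -0.08545948  0.125     ]
vise [ 0.50338832 -0.25782229  0.08      ] [ 0.50624586 -0.3084744   0.08      ]
sharp [ 0.53827831 -0.13836928  0.08      ] [ 0.57600131 -0.18950685  0.08      ]
```

View pics/w1c.png

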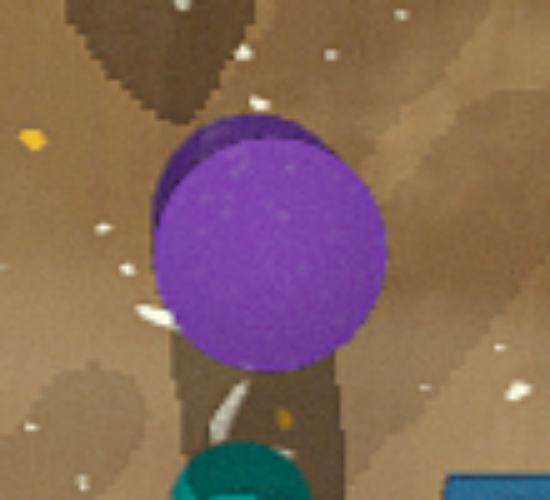

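```bash
python3 - <<'E'
from h import *
C={n:optics.calibration(n) for n in("scene","side","wrist")}
w=C['wrist']
print('tube tip',onz(C['scene'],150+366/4,150+300/4,.01),onz(C['side'],180+326/4,140+270/4,.01),onz(w,255,103,.01))
print('tube end',onz(C['scene'],150+260/4,150+250/4,.005),onz(C['side'],180+220/4,140+217/4,.005),onz(w,193,158,.005))
a=onz(w,187,152,.005);b=onz(w,200,163,.005)
# block near corner
print('block',onz(C['scene'],150+490/4,150+305/4,.01),onz(C['side'],180+430/4,140+268/4,.01),onz(w,218,71,.01))
print('ink cap',onz(w,266,240,.092))
# disc centre
for z in(.10,.12,.14): print(z,onz(w,344,141,z), onz(C['scene'],226,228,z),onz(C['side'],253.5,222.5,z))
# foot
print('foot near edge scene',onz(C['scene'],150+325/4,150+460/4,0),onz(C['side'],180+322/4,140+437/4,0))
E
```

```text
tube tip [ 0.34334218 -0.16230044  0.01      ] [ 0.34513407 -0.16544258  0.01      ] [ 0.34982729 -0.16174509  0.01      ]
tube end [ 0.27514922 -0.23838735  0.005     ] [ 0.2696617  -0.23777057  0.005     ] [ 0.258374   -0.23398967  0.005     ]
block [ 0.36251745 -0.07468511  0.01      ] [ 0.36614426 -0.08734208  0.01      ] [ 0.30632531 -0.12350603  0.01      ]
ink cap [ 0.36965587 -0.31576805  0.092     ]
0.1 [ 0.45904195 -0.19864147  0.1       ] [ 0.43292148 -0.19576242  0.1       ] [ 0.44215967 -0.19312154  0.1       ]
0.12 [ 0.4576513  -0.19602126  0.12      ] [ 0.45180597 -0.19334589  0.12      ] [ 0.45368082 -0.19184632  0.12      ]
0.14 [ 0.45626065 -0.19340105  0.14      ] [ 0.47069046 -0.19092935  0.14      ] [ 0.46520197 -0.19057109  0.14      ]
foot near edge scene [ 0.47598125 -0.19651641  0.        ] [ 0.47815882 -0.19568328  0.        ]
```

```bash
python3 - <<'E'
from h import *
C={n:optics.calibration(n) for n in("scene","side","wrist")}
out=[]
for n,f,x0,y0,w,s in(("scene","scene0",195,200,80,5),("side","side0",215,195,80,5),("wrist","wrist1",290,90,110,400/110)):
    im=cv2.imread(f'pics/{f}.png')[y0:y0+(w),x0:x0+w]
    im=cv2.resize(im,(400,400),interpolation=cv2.INTER_CUBIC)
    for z,r,col in((0,.0205,(255,255,255)),(.05,.0235,(0,255,255)),(.14,.0235,(0,255,0)),(.125,.0235,(0,0,255))):
        pts=np.array([proj(C[n],(.457+r*np.cos(t),-.193+r*np.sin(t),z)) for t in np.linspace(0,6.28,60)])
        pts=((pts+.5-[x0,y0])*400/w).astype(int)
        cv2.polylines(im,[pts],True,col,1)
    out.append(im)
cv2.imwrite('pics/ov.png',cv2.resize(np.hstack(out),None,fx=.66,fy=.66,interpolation=cv2.INTER_AREA))
E
```

```text
(no output)
```

View pics/ov.png

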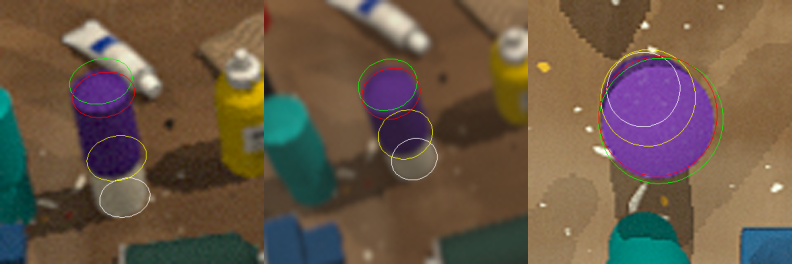

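```bash
python3 -m handwheel '[[[0,0,0,0,0,0],[0,0,0,0,0,0]]]' 72 20
```

```text
time: 1.7
eef_pos: [0.4371, -0.2362, 0.2796]
orientation: [[0.002, 1.0, -0.0], [1.0, -0.002, -0.0], [-0.0, -0.0, -1.0]]
contact_force: [0.3, -0.5, -0.3]
width: 0.072
```

```bash
python3 -m handwheel '[[[10,22,-20,0,0,0],[20,43,-40,0,0,0],[20,43,-80,0,0,0],[20,43,-100,0,0,0],[20,43,-100,0,0,0],[20,43,-100,0,0,0]]]'
python3 - <<'E'
from h import *
c=optics.calibration('wrist')
cv2.imwrite("pics/wrist2.png",optics.get_image('wrist')[:,:,::-1])
for z in (.125,.14): print(proj(c,(.457,-.193,z)))
o=env.get_obs();print(o['joint_pos'].round(1))
E
```

```text
time: 2.3
eef_pos: [0.4579, -0.1925, 0.1802]
orientation: [[0.001, 1.0, 0.0], [1.0, -0.001, 0.0], [0.0, 0.0, -1.0]]
contact_force: [0.8, -0.0, 0.4]
width: 0.072
[321.00045661 221.46007443]
[320.88867644 230.55506164]
[ 39.1  23.7 -26.4 113.2  14.4  46.1   4.5]
```

View pics/wrist2.png

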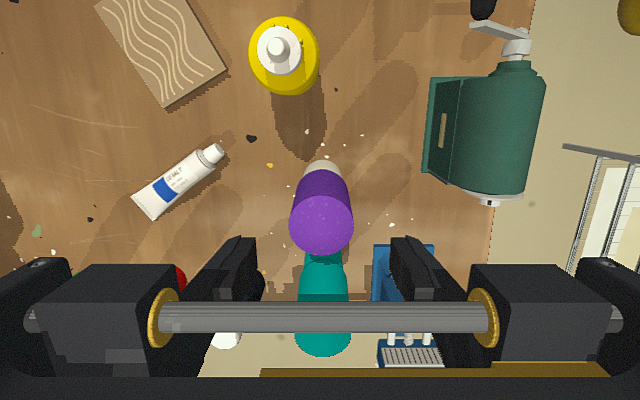

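```bash
python3 -m handwheel '[[[0,0,-20,0,0,0],[0,0,-45,0,0,0],[0,0,-65,0,0,0],[0,0,-78,0,0,0],[0,0,-80,0,0,0],[0,0,-80,0,0,0],[0,0,-80,0,0,0]]]'
python3 - <<'E'
from h import *
cv2.imwrite("pics/wrist3.png",optics.get_image('wrist')[:,:,::-1])
E
```

```text
time: 3.05
eef_pos: [0.4587, -0.1923, 0.1008]
orientation: [[0.0, 1.0, 0.002], [1.0, -0.0, -0.001], [-0.001, 0.002, -1.0]]
contact_force: [0.4, -0.4, -0.1]
width: 0.0718
```

View pics/wrist3.png

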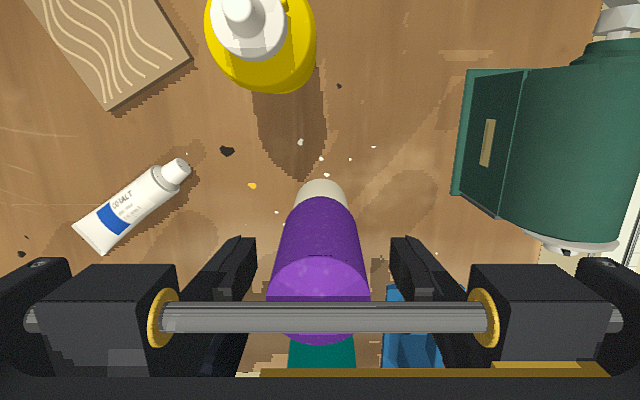

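```bash
python3 -m handwheel '[[[0,0,0,0,0,0],[0,0,0,0,0,0],[0,0,0,0,0,0],[0,0,0,0,0,0],[0,0,0,0,0,0],[0,0,0,0,0,0]]]' 30 25
```

```text
time: 3.7
eef_pos: [0.458, -0.192, 0.0998]
orientation: [[-0.0, 1.0, 0.0], [1.0, 0.0, -0.0], [-0.0, 0.0, -1.0]]
contact_force: [-0.9, 0.7, 0.9]
width: 0.0443
```

```bash
python3 -m handwheel '[[[0,0,0,0,0,0],[0,0,0,0,0,0],[0,0,0,0,0,0]]]'; python3 -m handwheel '[[[0,0,4,0,0,0],[0,0,10,0,0,0],[0,0,20,0,0,0],[0,0,20,0,0,0]]]'
python3 - <<'E'
from h import *
cv2.imwrite("pics/wrist4.png",optics.get_image('wrist')[:,:,::-1])
o=env.get_obs();print(o['contact_force'],o['joint_pos'].round(1))
E
```

```text
time: 4.0
eef_pos: [0.458, -0.192, 0.0998]
orientation: [[-0.0, 1.0, 0.0], [1.0, 0.0, -0.0], [-0.0, 0.0, -1.0]]
contact_force: [-0.2, 0.3, 1.3]
width: 0.044
time: 4.4
eef_pos: [0.4587, -0.1923, 0.1211]
orientation: [[0.0, 1.0, 0.002], [1.0, -0.0, -0.001], [-0.001, 0.002, -1.0]]
contact_force: [-0.9, -0.8, -1.1]
width: 0.044
[-0.12833366  1.31136628 -1.18080854] [ 36.8  29.3 -23.9 115.4  18.4  38.9   1.1]
```

View pics/wrist4.png

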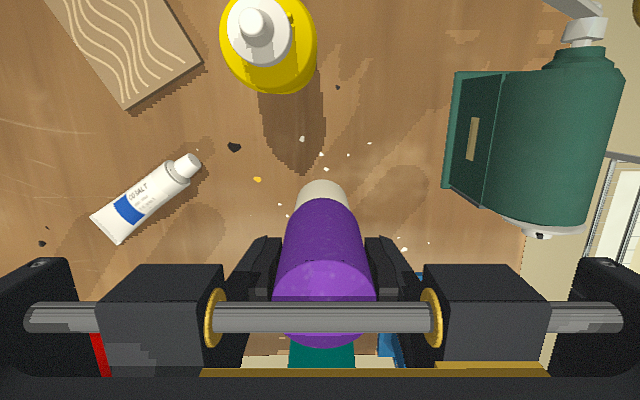

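```bash
python3 -m handwheel '[[[0,0,20,0,0,0],[0,0,50,0,0,0],[0,0,85,0,0,0],[0,0,120,0,0,0],[0,0,155,0,0,0],[0,0,190,0,0,0],[0,0,220,0,0,0],[0,0,245,0,0,0],[0,0,260,0,0,0],[0,0,260,0,0,0]]]'
python3 -m handwheel '[[[2,10,0,0,0,0],[8,35,0,0,0,0],[15,65,0,0,0,0],[22,95,0,0,0,0],[29,125,0,0,0,0],[36,155,0,0,0,0],[43,185,0,0,0,0],[50,210,0,0,0,0],[54,225,0,0,0,0],[54,225,0,0,0,0]]]'
python3 - <<'E'
from h import *
cv2.imwrite("pics/scene5.png",optics.get_image('scene')[:,:,::-1])
cv2.imwrite("pics/wrist5.png",optics.get_image('wrist')[:,:,::-1])
print(env.get_obs()['joint_pos'].round(1))
E
```

```text
time: 5.45
eef_pos: [0.4587, -0.1922, 0.3816]
orientation: [[0.0, 1.0, 0.003], [1.0, -0.0, -0.002], [-0.002, 0.003, -1.0]]
contact_force: [0.7, 0.1, -1.0]
width: 0.044
time: 6.45
eef_pos: [0.5111, 0.0363, 0.3783]
orientation: [[-0.005, 1.0, -0.002], [1.0, 0.005, 0.002], [0.002, -0.002, -1.0]]
contact_force: [0.2, -0.5, -1.0]
width: 0.0438
[ 23.4  13.9 -38.3  97.5   9.   71.9 -16.9]
```

View pics/scene5.png

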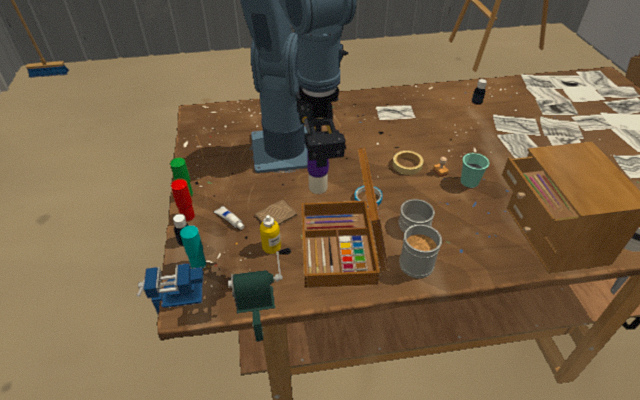

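View pics/wrist5.png

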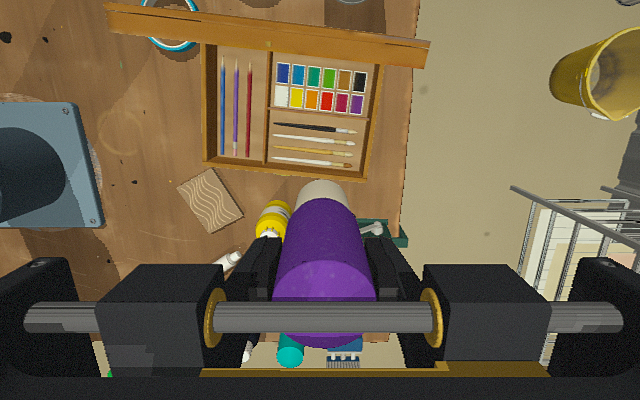

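```bash
python3 - <<'E'
from h import *
w=optics.calibration('wrist');s=optics.calibration('scene')
def tri(a,b):
    (o1,d1),(o2,d2)=ray(s,*a),ray(w,*b)
    k=np.linalg.lstsq(np.stack([d1,-d2],1),o2-o1,rcond=None)[0]
    p,q=o1+d1*k[0],o2+d2*k[1];print(p.round(3),q.round(3))
tri((361,150),(107,8))
for z in(.1,.15,.2): print(z,onz(w,428,45,z),proj(s,onz(w,428,45,z)),onz(w,107,8,z),proj(s,onz(w,107,8,z)))
E
```

```text
[0.331 0.177 0.229] [0.332 0.184 0.23 ]
0.1 [0.64182771 0.17664531 0.1       ] [387.14182909 274.10922766] [0.25052977 0.21642707 0.1       ] [364.99828988 166.45531662]
0.15 [0.62608869 0.16883355 0.15      ] [384.23934557 255.87557436] [0.28202966 0.20381271 0.15      ] [364.45033989 160.44677648]
0.2 [0.61034967 0.16102179 0.2       ] [381.20070593 236.78657647] [0.31352956 0.19119835 0.2       ] [363.85134146 153.87846522]
```

```bash
python3 -m handwheel '[[[2,10,0,0,0,0],[7,40,0,0,0,0],[12,75,0,0,0,0],[18,110,0,0,0,0],[24,145,0,0,0,0],[30,180,0,0,0,0],[36,210,0,0,0,0],[40,236,0,0,0,0],[42,252,0,0,0,0],[42,256,0,0,0,0]]]'
python3 -m handwheel '[[[0,0,0,0,0,0],[0,0,0,0,0,0],[0,0,0,0,0,0]]]'
python3 - <<'E'
from h import *
for n in('scene','side','wrist'): cv2.imwrite(f"pics/{n}6.png",optics.get_image(n)[:,:,::-1])
w=optics.calibration('wrist');print(proj(w,(.553,.292,.108)));print(env.get_obs()['joint_pos'].round(1))
E
```

```text
time: 7.55
eef_pos: [0.5533, 0.2908, 0.3792]
orientation: [[-0.002, 1.0, -0.001], [1.0, 0.002, 0.001], [0.001, -0.001, -1.0]]
contact_force: [0.1, -0.2, -1.4]
width: 0.0439
time: 7.85
eef_pos: [0.5543, 0.2875, 0.3798]
orientation: [[0.002, 1.0, 0.0], [1.0, -0.002, -0.001], [-0.001, 0.0, -1.0]]
contact_force: [-0.1, 0.9, -1.2]
width: 0.0439
[321.54522922 157.20426312]
[ -4.1  27.6 -40.8  81.   18.1  78.  -45.5]
```

View pics/scene6.png

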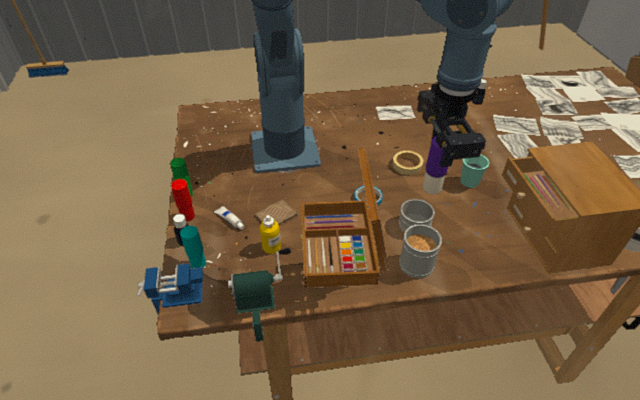

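View pics/wrist6.png

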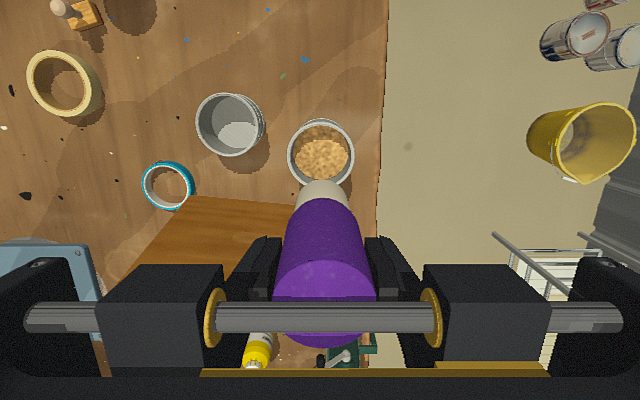

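```bash
python3 - <<'E'
from h import *
w=optics.calibration('wrist')
im=cv2.imread('pics/wrist6.png')
s=5;x0,y0,W,H=275,105,95,95
cr=cv2.resize(im[y0:y0+H,x0:x0+W],None,fx=s,fy=s,interpolation=cv2.INTER_CUBIC)
for (x,y),col in (((.553,.292),(0,0,255)),((.553,.297),(0,255,0))):
    pts=np.array([proj(w,(x+.045*np.cos(t),y+.045*np.sin(t),.108)) for t in np.linspace(0,6.28,80)])
    cv2.polylines(cr,[((pts+.5-[x0,y0])*s).astype(int)],True,col,1)
sc=optics.calibration('scene');sd=optics.calibration('side')
o=[cr]
for c,f,a,b in((sc,'scene0',395,215),(sd,'side0',405,185)):
    q=cv2.resize(cv2.imread(f'pics/{f}.png')[b:b+60,a:a+60],(475,475),interpolation=cv2.INTER_CUBIC)
    for (x,y),col in (((.553,.292),(0,0,255)),((.553,.297),(0,255,0))):
        pts=np.array([proj(c,(x+.045*np.cos(t),y+.045*np.sin(t),.108)) for t in np.linspace(0,6.28,80)])
        cv2.polylines(q,[((pts+.5-[a,b])*475/60).astype(int)],True,col,1)
    o.append(q)
cv2.imwrite('pics/rim.png',cv2.resize(np.hstack(o),(795,265),interpolation=cv2.INTER_AREA))
cv2.imwrite('pics/rim2.png',cr)
E
```

```text
(no output)
```

View pics/rim.png

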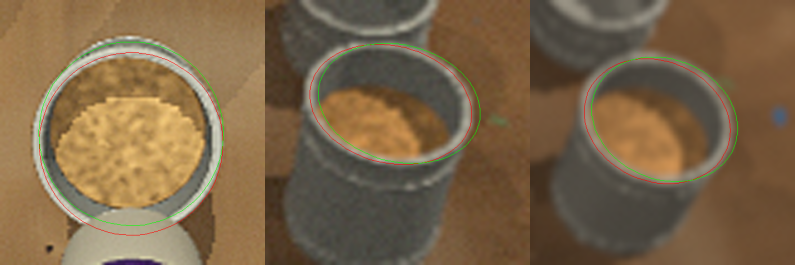

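View pics/rim2.png

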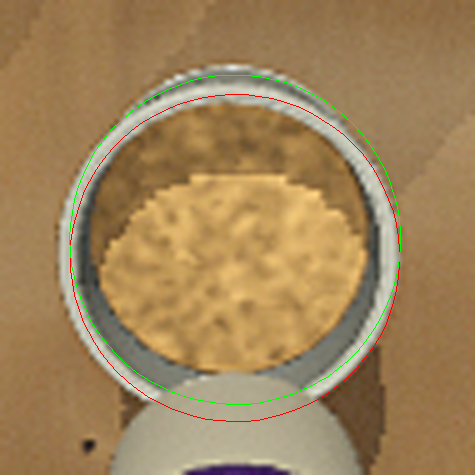

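```bash
python3 -m handwheel '[[[-2,3,-5,0,0,0],[-2,4,-25,0,0,0],[-2,4,-55,0,0,0],[-2,4,-85,0,0,0],[-2,4,-110,0,0,0],[-2,4,-130,0,0,0],[-2,4,-145,0,0,0],[-2,4,-150,0,0,0],[-2,4,-150,0,0,0],[-2,4,-150,0,0,0]]]'
python3 - <<'E'
from h import *
for n in('scene','wrist'): cv2.imwrite(f"pics/{n}7.png",optics.get_image(n)[:,:,::-1])
print(env.get_obs()['joint_pos'].round(1))
a=cv2.imread('pics/scene7.png')[130:300,340:500]
cv2.imwrite('pics/s7.png',cv2.resize(a,None,fx=3.5,fy=3.5,interpolation=cv2.INTER_CUBIC))
E
```

```text
time: 9.0
eef_pos: [0.5523, 0.2935, 0.2307]
orientation: [[0.0, 1.0, 0.001], [1.0, -0.0, 0.001], [0.001, 0.001, -1.0]]
contact_force: [0.8, 0.5, -0.7]
width: 0.0446
[ -5.9  34.6 -38.2  91.5  23.5  62.  -50.3]
```

View pics/s7.png

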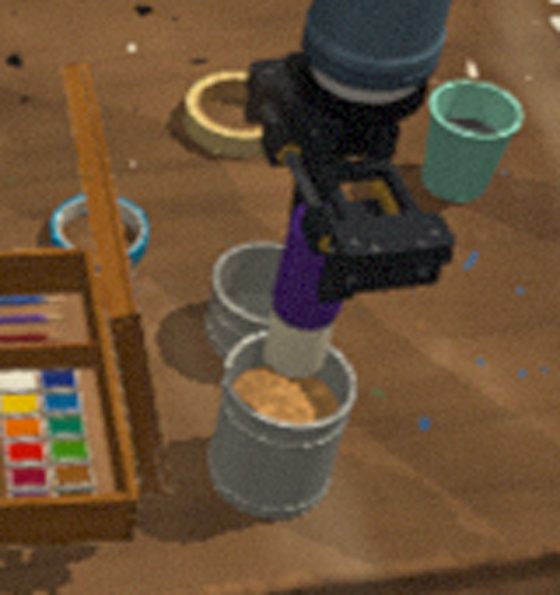

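View pics/wrist7.png

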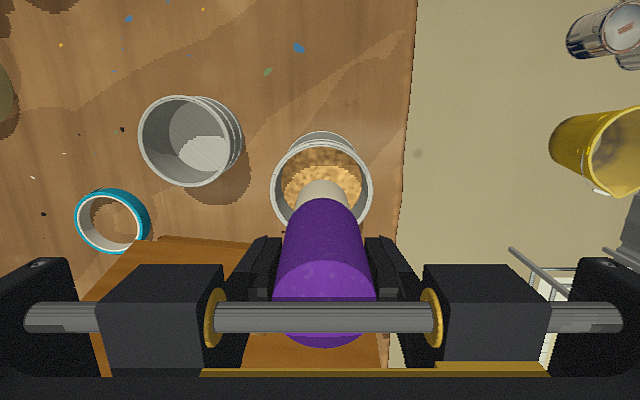

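```bash
python3 -m handwheel '[[[0,0,-8,0,0,0],[0,0,-20,0,0,0],[0,0,-32,0,0,0],[0,0,-38,0,0,0],[0,0,-40,0,0,0],[0,0,-40,0,0,0]]]'
python3 - <<'E'
from h import *
cv2.imwrite("pics/wrist8.png",optics.get_image('wrist')[:,:,::-1])
o=env.get_obs();print(o['contact_force'],o['torque'])
E
```

```text
time: 9.7
eef_pos: [0.5517, 0.293, 0.1893]
orientation: [[-0.0, 1.0, -0.001], [1.0, 0.0, -0.0], [-0.0, -0.001, -1.0]]
contact_force: [0.2, 0.0, -1.6]
width: 0.0442
[ 0.57550607  0.21491624 -1.3939226 ] [ 0.02313913 -0.09727251 -0.02282474]
```

View pics/wrist8.png

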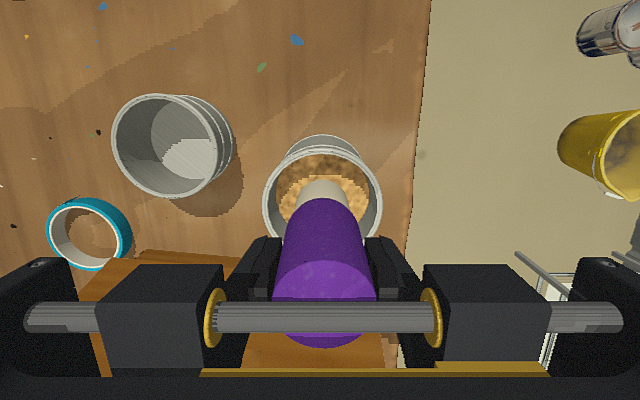

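```bash
python3 -m handwheel '[[[0,0,-1,0,0,0],[0,0,-2,0,0,0],[0,0,-3,0,0,0],[0,0,-3,0,0,0]]]' | grep -E 'pos|force'; python3 -m handwheel '[[[0,0,-1,0,0,0],[0,0,-2,0,0,0],[0,0,-2,0,0,0]]]'| grep -E 'pos|force'
```

```text
eef_pos: [0.5518, 0.293, 0.1867]
contact_force: [-0.2, -0.2, -0.9]
eef_pos: [0.5518, 0.2929, 0.1845]
contact_force: [-0.5, 0.3, -1.5]
```

```bash
python3 -m handwheel '[[[0,0,-1,0,0,0],[0,0,-2,0,0,0],[0,0,-2,0,0,0]]]' | grep -E 'pos|force'; python3 -m handwheel '[[[0,0,0,0,0,0]]]'| grep -E 'pos|force'
```

```text
eef_pos: [0.5518, 0.293, 0.1825]
contact_force: [0.5, 0.2, -0.5]
eef_pos: [0.5518, 0.293, 0.1827]
contact_force: [0.4, -0.5, -1.9]
```

Still free (foot about 0.083). Continuing.

```bash
python3 -m handwheel '[[[0,0,-1,0,0,0],[0,0,-2,0,0,0],[0,0,-2,0,0,0]]]' | grep -E 'pos|force'; python3 -m handwheel '[[[0,0,0,0,0,0]]]'| grep -E 'pos|force'
```

```text
eef_pos: [0.5518, 0.2929, 0.1805]
contact_force: [1.3, -0.7, -1.4]
eef_pos: [0.5518, 0.293, 0.1807]
contact_force: [-0.2, 0.0, -2.1]
```

```bash
python3 -m handwheel '[[[0,0,-1,0,0,0],[0,0,-2,0,0,0],[0,0,-2,0,0,0]]]' | grep -E 'pos|force'; python3 -m handwheel '[[[0,0,0,0,0,0]]]'| grep -E 'pos|force'
```

```text
eef_pos: [0.5518, 0.293, 0.1785]
contact_force: [0.0, 0.1, -1.1]
eef_pos: [0.5518, 0.293, 0.1787]
contact_force: [-0.3, 0.6, -0.7]
```

```bash
python3 -m handwheel '[[[0,0,-1,0,0,0],[0,0,-2,0,0,0],[0,0,-2,0,0,0]]]' | grep -E 'pos|force'; python3 -m handwheel '[[[0,0,0,0,0,0]]]'| grep -E 'pos|force'
```

```text
eef_pos: [0.5518, 0.293, 0.1765]
contact_force: [-0.3, 1.0, -2.1]
eef_pos: [0.5518, 0.293, 0.1767]
contact_force: [0.0, 0.7, -1.4]
```

```bash
python3 -m handwheel '[[[0,0,-1,0,0,0],[0,0,-2,0,0,0],[0,0,-2,0,0,0]]]' | grep -E 'pos|force'; python3 -m handwheel '[[[0,0,0,0,0,0]]]'| grep -E 'pos|force'
```

```text
eef_pos: [0.5519, 0.2932, 0.1749]
contact_force: [-1.0, -0.2, 1.2]
eef_pos: [0.5519, 0.2932, 0.1749]
contact_force: [-0.3, 1.3, 1.4]
```

```bash
for i in 1 2; do python3 -m handwheel '[[[0,0,0,0,0,0]]]'| grep -E 'force'; done; python3 -m handwheel '[[[0,0,-0.5,0,0,0],[0,0,-0.5,0,0,0]]]' | grep -E 'pos|force';python3 -m handwheel '[[[0,0,0,0,0,0]]]'| grep -E 'force'
python3 - <<'E'
from h import *
for n in('scene','wrist'): cv2.imwrite(f"pics/{n}9.png",optics.get_image(n)[:,:,::-1])
print(env.get_obs()['contact_force'],env.get_obs()['torque'])
E
```

```text
contact_force: [-0.1, -1.0, 0.4]
contact_force: [-0.6, 1.3, 1.3]
eef_pos: [0.5519, 0.2931, 0.1743]
contact_force: [-0.9, -0.8, 1.3]
contact_force: [0.3, -0.5, 2.9]
[-0.58743244 -0.2393955   2.56897516] [-0.10152754 -0.08038311  0.01828231]
```

View pics/wrist9.png

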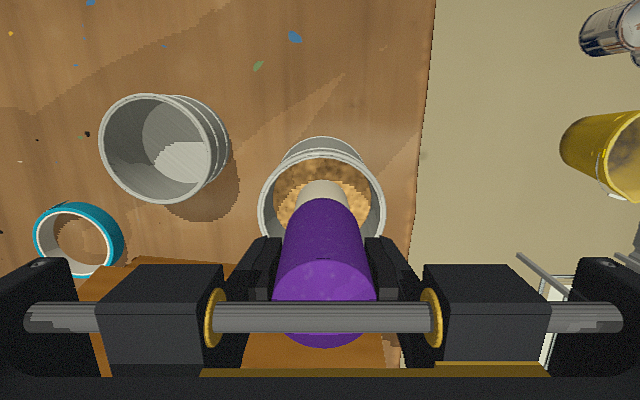

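```bash
python3 -m handwheel '[[[0,0,0,0,0,0],[0,0,0,0,0,0],[0,0,0,0,0,0]]]' 47 5; python3 -m handwheel '[[[0,0,0,0,0,0],[0,0,0,0,0,0],[0,0,0,0,0,0],[0,0,0,0,0,0],[0,0,0,0,0,0]]]' 72
python3 - <<'E'
from h import *
for n in('scene','wrist'): cv2.imwrite(f"pics/{n}10.png",optics.get_image(n)[:,:,::-1])
E
```

```text
time: 13.35
eef_pos: [0.5517, 0.2928, 0.174]
orientation: [[-0.0, 1.0, -0.0], [1.0, 0.0, -0.0], [-0.0, -0.0, -1.0]]
contact_force: [-0.5, -0.4, 0.4]
width: 0.0468
time: 13.85
eef_pos: [0.5518, 0.293, 0.1742]
orientation: [[-0.0, 1.0, 0.0], [1.0, 0.0, -0.0], [-0.0, 0.0, -1.0]]
contact_force: [1.0, 0.0, -0.5]
width: 0.0719
```

View pics/wrist10.png

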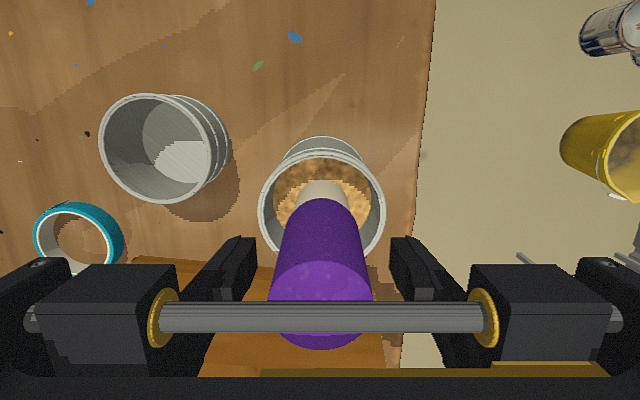

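Released, standing with clearance to both fingers. Now I'll back straight up.

```bash
python3 -m handwheel '[[[0,0,6,0,0,0],[0,0,18,0,0,0],[0,0,38,0,0,0],[0,0,63,0,0,0],[0,0,90,0,0,0],[0,0,120,0,0,0],[0,0,145,0,0,0],[0,0,160,0,0,0],[0,0,160,0,0,0]]]'
python3 -m handwheel '[[[0,0,0,0,0,0],[0,0,0,0,0,0],[0,0,0,0,0,0]]]'
python3 - <<'E'
from h import *
for n in('scene','wrist','side'): cv2.imwrite(f"pics/{n}11.png",optics.get_image(n)[:,:,::-1])
E
```

```text
time: 14.85
eef_pos: [0.5526, 0.2938, 0.3369]
orientation: [[0.0, 1.0, 0.004], [1.0, -0.0, 0.002], [0.002, 0.004, -1.0]]
contact_force: [-0.2, 0.3, -0.1]
width: 0.0719
time: 15.15
eef_pos: [0.5514, 0.2926, 0.3328]
orientation: [[-0.0, 1.0, -0.002], [1.0, 0.0, -0.001], [-0.001, -0.002, -1.0]]
contact_force: [0.3, -0.8, -0.8]
width: 0.0722
```

View pics/wrist11.png

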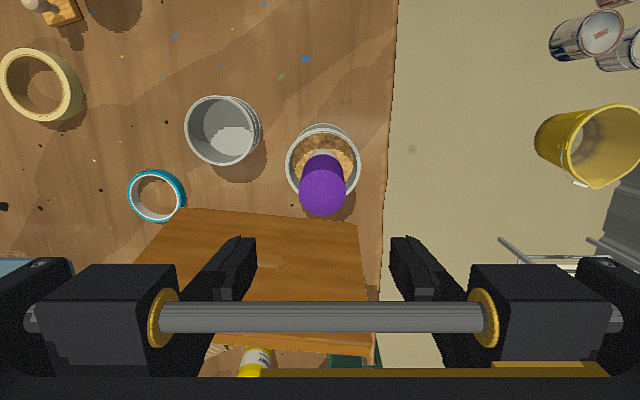

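View pics/scene11.png

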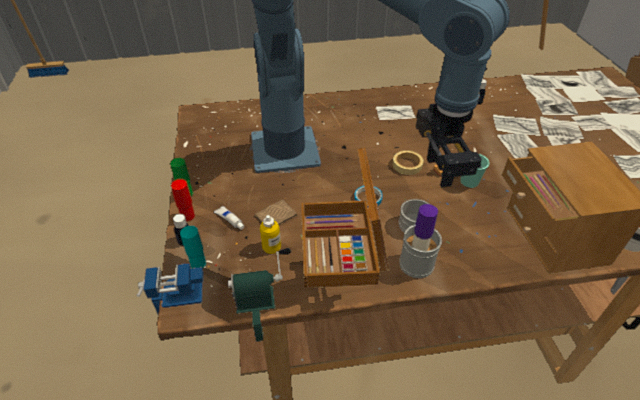

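The scene picture shows the bottle upright in the taller tin (purple at 427,220, tin at 420,250). The gripper is clear, and the ink bottle (180,230) and yellow poster bottle (270,235) have not moved.

```bash
python3 - <<'E'
from station import env
print(env.finish_job())
E
```

```text
the job is handed in; nothing more can be done
None
```

The craft-paint bottle is standing upright on the cork in the taller tin, same way up, and the job is handed in at about 15 s of robot time.

- **Grasp and carry:** I gripped the purple bottle near its top, lifted it clear over the paint-box lid, and lowered it centred in the tin.
- **Landing:** From just inside the rim I went down in 2 mm steps. The vertical force rose from about −1.3 N hanging to +1.3 N, with the foot about 75 mm above the table. Another 0.5 mm gave about +2.6 N, so I released there, backed straight up and looked again.
- **Last checks:** The pictures after backing off show the bottle standing free and upright in the tin. The ink and poster bottles look unmoved, and the gripper touches nothing.
- **What disagreed:** The cameras put the bottle at about 125 mm tall and 42–44 mm across, and the gripper closed to 44 mm, against the stated 140 mm and 47 mm. It was the only purple bottle with a pale cap, so I took it as the right one. I gripped it so that either size would clear the tin's rim.

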